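Fold and tuck the flap of the spare-key box

TASK

Close the spare-key box on the shelf with the fingertips, pressing gently: push its raised flap over until it lies flat on the box, then, keeping it pressed down, push it along so that its free edge goes fully home beneath the retaining lip and the flap stays shut by itself when you let go and move away. Do not lift, tip or shove the box out of its place, and leave the bowl, the comb and the nail clipper where they are.

Things in the scene. Friction and masses are not known exactly. Their poses are not given: they have to be found in the camera images.
- shelf: Fixed open shelf of pale beech, board 280 (x) x 1040 (y) x 18 mm, its top 150 mm above this origin, which lies on the work surface under the board's centre. A thin steel hook rail with keys and a shoehorn hangs below its front (-x) edge.
- keybox: Loose grey box of about 0.75 kg standing on the shelf, 110 mm (its x) x 160 mm (its y), open at the top, side walls 40 mm high, spare keys inside. Origin at the centre of its underside, z up. A white flap is hinged across its +y end; a steel retaining lip bridges its -y end: plate 110 mm wide and 4 mm thick, reaching 20 mm inward (y -80 to -60 mm), underside 49 mm and top 53 mm above the origin. The flap closes from the +y end towards the -y end.
- hinge (a point): Middle of the flap's hinge axis, at (0, 70, 43) mm in the box frame; axes parallel to the box's. The hinge axis runs along the box's x.
- lip (a point): Middle of the lower inner edge of the lip, at (0, -60, 49) mm in the box frame. Lying flat, the flap passes 4 mm below the lip.
- edge (a point): Middle of the flap's free edge, mid-thickness. The flap is a rigid white plate 96 mm wide and 4 mm thick whose free edge lies 125 mm from the hinge axis when untucked (141 mm when fully tucked). The point turns and slides with the flap; flat flap: axes parallel to the box's, -y towards the lip.
- ridge (a point): Top centre of the push ridge on the flap's outer face (the upper face once flat): a straight bar across the flap, 64 mm wide, 10 mm thick, 6 mm high, its centre line 90 mm from the hinge axis when untucked. The flap is light: 2 to 10 N on it is enough, over 35 N would be rough. A fingertip can push against its hinge-side flank.
- fold (a joint): Hinge angle of the flap, rad: 0 = flat on the box (stop), about 1.57 = upright, 1.75 = fully open. Starts at 0.95 to 1.4, so it leans a little towards the lip. A soft crease spring (0.05 N m/rad about 1.4 rad, 0.015 N m friction) lifts the flap again whenever it is let go untucked.
- tuck (a joint): How far the flap has slid along its own plane away from the hinge (slotted hinge), m: 0 = untucked, 0.016 = fully home (stop). At 0 the flat flap's edge is 5 mm short of the lip, at 0.016 it is 11 mm beneath it. Slides with about 0.8 N friction and stays where it is left; slid out before the flap is flat, the edge lands on top of the lip.
- bowl: Loose white ceramic bowl, rim diameter 110 mm, 50 mm high; origin at the centre of its underside. Bystander.
- comb: Loose wooden comb 150 x 35 x 6 mm, long along its x; origin at the centre of its underside. Bystander.
- clipper: Loose steel nail clipper 61 x 14 x 13 mm, long along its x; origin at the centre of its underside. Bystander.

How it is judged:
At the end, for the whole second after the job is handed in: The flap lies shut (hinge angle under 0.05 rad) with its edge at least 6 mm beneath the lip (slid out more than 11 of 16 mm), held there by the lip alone; the box stands level and at rest within 40 mm of where it began; bowl, comb and clipper are within 30 mm of where they began (value of joint fold below 0.05 rad and value of joint tuck above 0.011 m and distance of keybox from where it was at the start of the episode below 0.04 m and angle between keybox's own z axis and vertical below 0.05 rad and linear speed of keybox below 0.01 m/s and distance of each of bowl, comb, clipper from where it was at the start of the episode below 0.03 m); the robot touches nothing.
It fails at once if the box or flap is squeezed or pressed roughly, with more than 35 N (contact force between the fingers and keybox above 35 N).
It fails at once if the arm or the hand, rather than the fingers, pushes on the box or flap (contact force between the arm and keybox above 5 N).
It fails at once if the box is lifted or tipped (z of keybox in the frame of shelf above 0.162 m or angle between keybox's own z axis and vertical above 0.2 rad).
It fails at once if the box is shoved more than 40 mm (distance of keybox from where it was at the start of the episode above 0.04 m).
It fails at once if the bowl, comb or clipper is moved more than 30 mm (distance of any of bowl, comb, clipper from where it was at the start of the episode above 0.03 m).
It also fails if it takes over 38 s, if anything falls off the work surface, if the arm or the gripper's body presses on something with over 40 N, if the wrist force passes 120 N, or if a joint passes its speed limit or range.

ROBOT

A 7-joint arm with a two-finger parallel gripper is mounted at the origin on the work surface. World frame = base frame: x ahead of the robot, y to its left, z up, the work surface at z = 0. Lengths are in m, angles in rad, forces in N, time in s.
With the tool pointing down it reaches from about 0.4 to 0.85 m from the base axis. Payload 6.9 kg.
Tool frame: the origin (TCP) lies where the fingers leave the gripper's body, on its centre line; the fingertips stand 73 mm ahead of it and the grasp point (between the pads) lies 54 mm ahead of it; x points along the fingers, y is the direction in which the jaws open and shut, and the axes are right-handed (so a half turn about x gives the same grasp; the last joint's range is limited). The gripper opens to 85 mm and grips with 20 to 120 N. Pads are 22 mm wide; open, the fingers measure 114 mm over their backs; the gripper's body (76 mm by 85 mm) begins 54 mm behind the grasp point. The pads swing forward as they close: fully open they stand 13 mm farther back than shut.
Start: joints at [-1.05, 0.507, -0.238, 1.5, 0.126, 1.149, -0.155], TCP at [0.252, 0.572, 0.304] pointing down, gripper open.
Joint ranges: [-3.08, 3.08], [-0.24, 2.05], [-1.43, 1.35], [0, 2.5], [-1.52, 4.66], [0.17, 1.96], [-2.89, 2.89]. Speed limits (rad/s): [2.39, 2.39, 3.14, 3.14, 3.14, 3.14, 3.14].

INTERFACE

Orientations are given as a unit quaternion [w, x, y, z].
In Python, from bench import sense, optics, env gives the robot as it stands.
- The arm moves only by the shell command python3 -m pendant 'ROWS' [FORCE]. ROWS is JSON, a list of rows, each an object with "jaw": the closure, from -1 (fully open) to 1 (shut); "linear": the shift along the tool's x, y, z in m, a list of three; "roll": the turn about the tool's x in degrees. In form: [{"jaw": jaw, "linear": [x, y, z], "roll": roll}, ...]. A call has 1 to 20 rows; each row shifts and turns the pose as measured when the row begins, along the tool's axes as they then stand; what a row does not reach is not made up. A row lasts 1/10 s, in which the tool goes at most 50 mm and 8.59 degrees, less where a joint would pass 70% of its speed; a pose out of reach is approached as far as the arm can. A call with a gripper value outside its range is refused whole. The fingers move at their own pace and stop on an object; FORCE is the grip in N (left out, the last holds). Time passes only in rows, so rows that do not move let the fingers close. It gives the time, the measured TCP pose, the force and the opening at its end, in the units of the state.
- sense(): the state, without advancing time (a new reading comes with each control period).
- optics.snapshot(name): name is "scene" or "top" or "wrist"; returns a dict with "frame" (420x560x3 uint8, red, green, blue), "fovy" (degrees; the focal length in pixels is half the picture's height over the tangent of half this angle, whatever the lens; pixels are square), "cx", "cy" (the principal point, pixels), "rvec" (rotation vector, rad) and "tvec" (3), from world to camera coordinates, as OpenCV has them. Camera axes: x right, y down, z forward; pixel columns grow to the right and rows downward; lengths in m; the calibration is good to about 2 mm. A picture is of the moment at which its call begins. There is no depth.
- env.hand_in(): hands the job in, once; it reports no verdict.
The state is a dict: "time": time; "qpos": joint angles; "dq": joint speeds; "effort": joint torques, N m; "ee_pos": TCP position; "orientation": TCP orientation; "force": force on the tool from outside, world axes, zero at the start; "ft_torque": the same for the moment, N m; "gripper_width": finger opening in m.
Only numpy, scipy, OpenCV 4.12 (cv2) and the standard library are available. Lean on these libraries where they do the work, as an engineer would, in place of code of your own. Each camera call takes 0.05 s, during which the arm holds its last target.

## Working session

There is one attempt and no reset: what is moved stays moved. The work goes in short steps, Python scripts to look and compute and a shell command to move; the robot and the scene stay as the last step left them, time stands still between calls to the robot, and variables do not carry over. Pictures are saved under pics/ and viewed, and the job is handed in when it is done.

```bash
mkdir -p pics; ls; cat > h.py <<'E'
import cv2,numpy as np
from bench import sense,optics,env
def snap(n,fn):
    s=optics.snapshot(n); cv2.imwrite('pics/'+fn,s['frame'][:,:,::-1]); np.save('pics/'+fn+'.npy',s,allow_pickle=True); return s
def cam(s):
    R=cv2.Rodrigues(np.array(s['rvec'],float))[0]; t=np.array(s['tvec'],float).ravel()
    f=s['frame'].shape[0]/2/np.tan(np.radians(s['fovy'])/2); return R,t,f
def ray(s,u,v,z):
    R,t,f=cam(s); d=R.T@np.array([(u-s['cx'])/f,(v-s['cy'])/f,1]); c=-R.T@t
    return c+d*(z-c[2])/d[2]
def proj(s,p):
    R,t,f=cam(s); q=R@np.array(p)+t; return np.array([f*q[0]/q[2]+s['cx'],f*q[1]/q[2]+s['cy']])
def load(fn): return np.load('pics/'+fn+'.npy',allow_pickle=True).item()
E
python3 - <<'E'
from h import *
for n in ['scene','top','wrist']:
    s=snap(n,n+'0.png'); R,t,f=cam(s); print(n,-R.T@t,f,R[2],s['cx'],s['cy'])
print(sense())
E
```

```text
pics
scene [ 0.94032276 -0.56558083  0.72237934] 404.55954994569436 [-0.40276254  0.58605405 -0.70308106] 274.8562496534118 203.3005532455227
top [ 0.4569783  -0.02903847  1.31812027] 454.78372249107707 [ 0.09660645 -0.02208104 -0.9950777 ] 278.42803497188777 209.48673992745
wrist [0.17848232 0.60454894 0.37308049] 373.4910117779311 [ 0.28448291 -0.12782849 -0.9501207 ] 281.3626114699406 211.77564351594972
{'time': 0.15, 'qpos': array([-1.04950365,  0.50818202, -0.23752968,  1.50089098,  0.12572508,
        1.14890592, -0.15480574]), 'dq': array([-0.00155459, -0.00202432, -0.0006071 , -0.00324597, -0.00146695,
       -0.00046131, -0.00095224]), 'effort': array([-2.72238038e-03, -6.21011853e+01, -2.19003819e+00, -2.49847233e+01,
        1.24186574e-02,  9.08002490e-03, -2.91162917e-05]), 'ee_pos': array([0.25240656, 0.57146423, 0.30321   ]), 'orientation': array([ 0.69179478,  0.14546231,  0.69196635, -0.1464352 ]), 'force': array([ 0.10669369,  0.63357566, -0.01303106]), 'ft_torque': array([ 0.0689667 ,  0.02733072, -0.02833415]), 'gripper_width': 0.08535488839781927}
```

View pics/scene0.png

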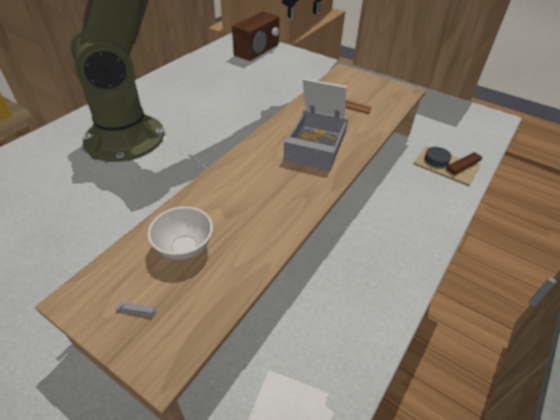

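View pics/top0.png

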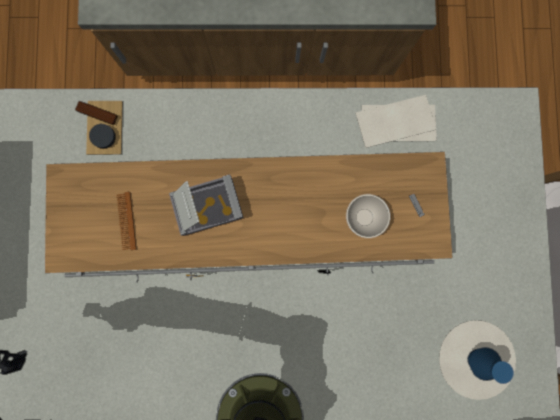

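```bash
python3 - <<'E'
from h import *
from scipy.spatial.transform import Rotation as Ro
q=sense()['orientation']; print(Ro.from_quat(q[[1,2,3,0]]).as_matrix().round(3))
E
```

```text
[[-0.001  0.404  0.915]
 [-0.001  0.915 -0.404]
 [-1.    -0.001  0.   ]]
```

The top view shows the box near (207,205), with the flap hinged on its left (+y) end near (185,208) and the lip near (234,190). The comb is at (127,220), the bowl at (368,216) and the clipper at (417,205). I'll zoom in on the box.

```bash
python3 - <<'E'
from h import *
a=cv2.imread('pics/top0.png')[165:245,105:255]; cv2.imwrite('pics/t0z.png',cv2.resize(a,None,fx=5,fy=5,interpolation=cv2.INTER_CUBIC))
a=cv2.imread('pics/scene0.png')[70:175,270:390]; cv2.imwrite('pics/s0z.png',cv2.resize(a,None,fx=5.5,fy=5.5,interpolation=cv2.INTER_CUBIC))
E
```

```text
(no output)
```

View pics/t0z.png

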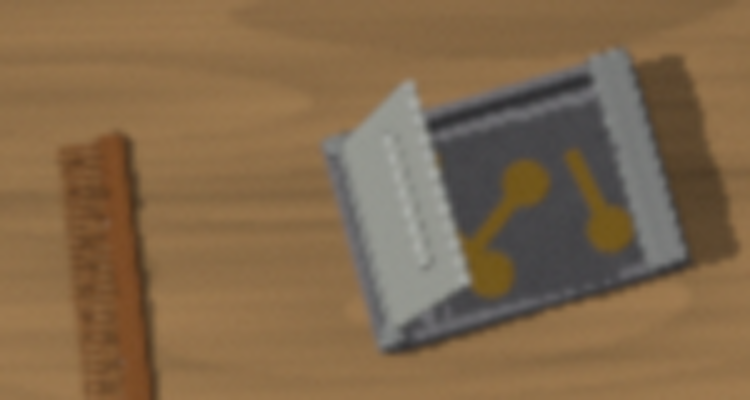

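View pics/s0z.png

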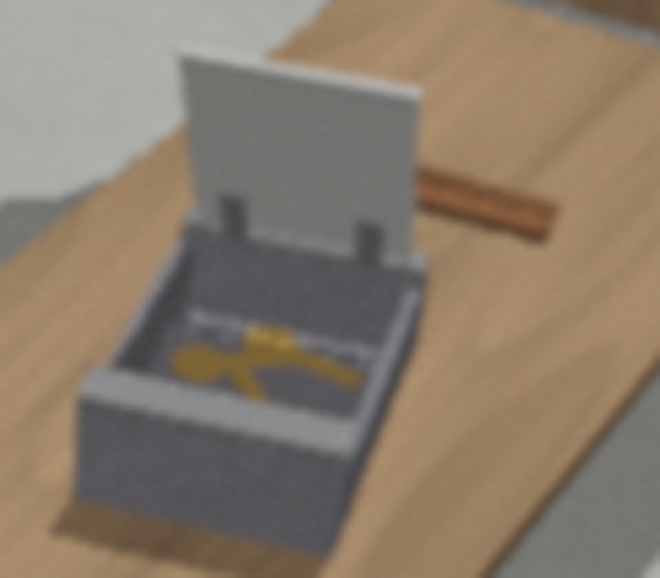

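View pics/wrist0.png

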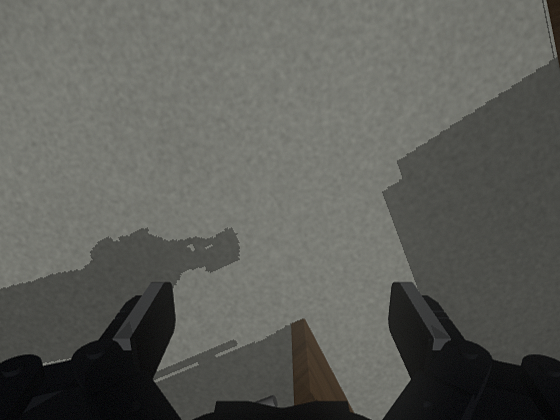

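```bash
python3 - <<'E'
from h import *
s=load('top0.png')
P=lambda X,Y,z: ray(s,105+(X+.5)/5-.5,165+(Y+.5)/5-.5,z)
o1=P(628,50,.203);o2=P(690,263,.203);i1=P(590,60,.203);i2=P(645,270,.203);h1=P(325,142,.19);h2=P(385,352,.19)
for n,p in zip('o1 o2 i1 i2 h1 h2'.split(),(o1,o2,i1,i2,h1,h2)): print(n,p.round(4))
print(np.linalg.norm(o1-o2),np.linalg.norm((o1-h1)[:2]),np.linalg.norm((o2-h2)[:2]))
mo=(o1+o2)/2; mh=(h1+h2)/2
yv=mh-mo; yv[2]=0; print(np.linalg.norm(yv)); 
xv=(o1-o2)+(h1-h2); xv[2]=0
a1=np.arctan2(-yv[0],yv[1]); a2=np.arctan2(xv[1],xv[0]); print(np.degrees([a1,a2]))
a=(a1+a2)/2; c=(mo+mh)/2; c[2]=.15
print('c',c,a)
Rz=np.array([[np.cos(a),-np.sin(a),0],[np.sin(a),np.cos(a),0],[0,0,1]])
np.save('pose.npy',np.r_[c,a])
# flap edge corners: edge
for th in np.arange(.9,1.45,.1):
  for dx in (-48,48):
    b=np.array([dx,70-125*np.cos(th),43+125*np.sin(th)])/1e3
    u,v=proj(s,c+Rz@b); print(round(th,2),dx,(u-105)*5,(v-165)*5, end=' | ')
  print()
s2=load('scene0.png')
for th in np.arange(.9,1.45,.1):
  for dx in (-48,48):
    b=np.array([dx,70-125*np.cos(th),43+125*np.sin(th)])/1e3
    u,v=proj(s2,c+Rz@b); print(round(th,2),dx,(u-270)*5.5,(v-70)*5.5, end=' | ')
  print()
for b in [(-55,-80,0),(55,-80,0),(-55,-80,53),(55,-80,53),(-55,80,40),(55,80,40)]:
    u,v=proj(s2,c+Rz@np.array(b)/1e3); print(b,(u-270)*5.5,(v-70)*5.5)
E
```

```text
o1 [0.6531 0.0648 0.203 ]
o2 [0.547  0.0344 0.203 ]
i1 [0.6482 0.0835 0.203 ]
i2 [0.5437 0.0565 0.203 ]
h1 [0.6101 0.2164 0.19  ]
h2 [0.5054 0.1857 0.19  ]
0.11037492507592288 0.15762065451198892 0.15684880234807916
0.15723360185489257
[15.60961698 16.14680689]
c [0.57889854 0.12530959 0.15      ] 0.27712707758554517
0.9 -48 520.9327900001458 273.6970731872798 | 0.9 48 463.82063605437594 71.89868286880255 | 
1.0 -48 496.91293193365993 278.8833536219744 | 1.0 48 439.56679179240336 75.52707679021808 | 
1.1 -48 471.4187067577231 284.7411945970704 | 1.1 48 413.90427481459426 80.00149183338578 | 
1.2 -48 444.75731610883486 291.2066357344246 | 1.2 48 387.14337001060744 85.27968357984804 | 
1.3 -48 417.2659963844642 298.2033409061403 | 1.3 48 359.6232022927816 91.30453237450723 | 
1.4 -48 389.30552282596454 305.6437879785932 | 1.4 48 331.70516444845316 98.00464953421198 | 
0.9 -48 159.19514089346686 106.82123752521088 | 0.9 48 402.87176582380556 153.40710234842962 | 
1.0 -48 168.03130631609267 77.44366182468488 | 1.0 48 411.4325747687927 123.17021929521597 | 
1.1 -48 177.16117364688134 49.909942017785504 | 1.1 48 419.9513201837899 94.7648743259515 | 
1.2 -48 186.45394806482471 24.58696166662169 | 1.2 48 428.30828591093774 68.5727355681195 | 
1.3 -48 195.77876008667963 1.7941136658901229 | 1.3 48 436.3893403546108 44.926971233059675 | 
1.4 -48 205.00792253946736 -18.202771196704816 | 1.4 48 444.08859208608305 24.105790443349036 | 
(-55, -80, 0) 70.72687708663884 499.0999821600208
(55, -80, 0) 332.08816112787156 560.5952873329063
(-55, -80, 53) 74.84886188558102 393.2225320412165
(55, -80, 53) 347.7995694804709 454.30231017468964
(-55, 80, 40) 188.93944664776694 217.5171491455672
(55, 80, 40) 431.79759848242895 266.66101688615845
```

Box frame: centre (0.579, 0.125), yaw 15.9°, with the flap at about 1.1 rad in both views. I'll move to behind the flap and above it, jaw closed. The tool will be turned so that its +z axis points along the box's -y.

```bash
python3 -m pendant '[{"jaw":1,"linear":[-0.04,0,0],"roll":0},{"jaw":1,"linear":[-0.03,0,0],"roll":0},{"jaw":1,"linear":[0,-0.02,0.039],"roll":0},{"jaw":1,"linear":[0,-0.02,0.039],"roll":0},{"jaw":1,"linear":[0,-0.02,0.039],"roll":0},{"jaw":1,"linear":[0,-0.02,0.039],"roll":0},{"jaw":1,"linear":[0,-0.02,0.039],"roll":0},{"jaw":1,"linear":[0,-0.02,0.039],"roll":0},{"jaw":1,"linear":[0,-0.02,0.039],"roll":0},{"jaw":1,"linear":[0,-0.02,0.039],"roll":0},{"jaw":1,"linear":[0,0,0],"roll":8.4},{"jaw":1,"linear":[0,0,0],"roll":8.4},{"jaw":1,"linear":[0,0,0],"roll":8.4},{"jaw":1,"linear":[0,0,0],"roll":8.4},{"jaw":1,"linear":[0,0,0],"roll":8.4},{"jaw":1,"linear":[0,0,0],"roll":8.4}]' 20
cat >> h.py <<'E'
from scipy.spatial.transform import Rotation as Ro
def st(name=True):
    s=sense(); q=s['orientation']; R=Ro.from_quat(q[[1,2,3,0]]).as_matrix()
    p=np.load('pose.npy'); a=p[3]; Rz=Ro.from_rotvec([0,0,a]).as_matrix()
    tip=s['ee_pos']+R[:,0]*.073
    print('t',s['time'],'tip in box mm',(Rz.T@(tip-p[:3])*1e3).round(1),'yaw tool y rel box x deg',np.degrees(np.arctan2(R[1,1],R[0,1])-a).round(2),'xaxis',R[:,0].round(3),'F box',(Rz.T@s['force']).round(2),'w',s['gripper_width'].round(4))
E
python3 -c "from h import *;st()"
```

```text
time: 1.75
ee_pos: [0.4816, 0.285, 0.37]
orientation: [0.562, 0.424, 0.563, -0.433]
force: [0.6, 0.4, 0.0]
gripper_width: 0.0001Traceback (most recent call last):
  File "<string>", line 1, in <module>
    from h import *;st()
                    ~~^^
  File "h.py", line 19, in st
    print('t',s['time'],'tip in box mm',(Rz.T@(tip-p[:3])*1e3).round(1),'yaw tool y rel box x deg',np.degrees(np.arctan2(R[1,1],R[0,1])-a).round(2),'xaxis',R[:,0].round(3),'F box',(Rz.T@s['force']).round(2),'w',s['gripper_width'].round(4))
                                                                                                                                                                                                                   ^^^^^^^^^^^^^^^^^^^^^^^^
AttributeError: 'float' object has no attribute 'round'
```

```bash
sed -i "s/s\['gripper_width'\].round(4)/s['gripper_width']/" h.py
python3 -c "
from h import *;st();snap('scene','s1.png');snap('wrist','w1.png');snap('top','t1.png')"
```

```text
t 1.75 tip in box mm [-50.7 179.7 147. ] yaw tool y rel box x deg -0.53 xaxis [-0.008 -0.01  -1.   ] F box [0.7  0.17 0.  ] w 0.00012422130138294984
```

View pics/w1.png

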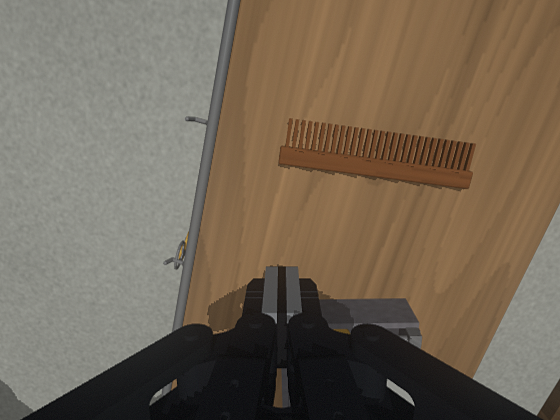

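View pics/s1.png

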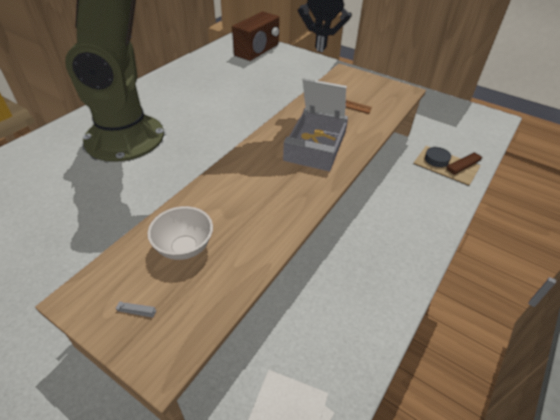

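The hand is behind the box at the +y side. The comb is at (380,155) in the wrist view and clear of the fingers. I'll move in over the hinge.

```bash
python3 -m pendant '[{"jaw":1,"linear":[0,0.011,0.024],"roll":0},{"jaw":1,"linear":[0,0.011,0.024],"roll":0},{"jaw":1,"linear":[0,0.011,0.024],"roll":0},{"jaw":1,"linear":[0,0.011,0.024],"roll":0},{"jaw":1,"linear":[0,0.008,0.022],"roll":0},{"jaw":1,"linear":[0,0,0],"roll":0}]'
python3 -c "
from h import *;st();snap('scene','s2.png');snap('wrist','w2.png')
a=cv2.imread('pics/s2.png')[50:175,250:400]; cv2.imwrite('pics/s2z.png',cv2.resize(a,None,fx=4.5,fy=4.5,interpolation=cv2.INTER_CUBIC))"
```

```text
time: 2.5
ee_pos: [0.5669, 0.1852, 0.3693]
orientation: [0.571, 0.411, 0.573, -0.421]
force: [-0.3, -0.1, 0.1]
gripper_width: 0.0002
t 2.5 tip in box mm [  3.9  60.4 146.3] yaw tool y rel box x deg 2.05 xaxis [-0.01 -0.01 -1.  ] F box [-0.33  0.01  0.1 ] w 0.00017216954153383978
```

View pics/w2.png

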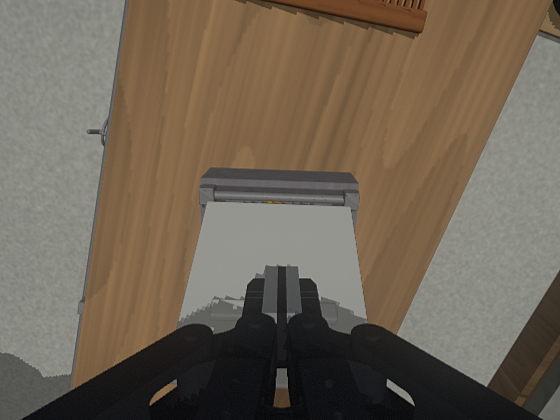

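View pics/s2z.png

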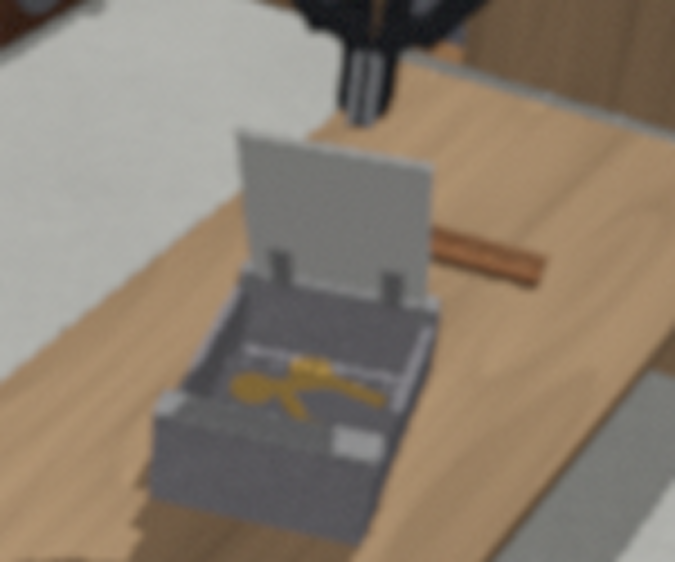

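The fingertips are centred behind the flap: the closed pads are at (280,290) in the wrist view with the flap below them, and the scene view agrees. I'll descend beside the outer face and then follow an arc about the hinge.

```bash
python3 -m pendant '[{"jaw":1,"linear":[0.02,-0.002,0],"roll":2},{"jaw":1,"linear":[0.018,0,0.002],"roll":0},{"jaw":1,"linear":[0,0,0.006],"roll":0},{"jaw":1,"linear":[0,0,0],"roll":0}]'
python3 -c "
from h import *;st();snap('wrist','w3.png')"
```

```text
time: 3.0
ee_pos: [0.5626, 0.185, 0.3315]
orientation: [0.565, 0.418, 0.57, -0.425]
force: [0.3, 0.3, 0.7]
gripper_width: 0.0001
t 3.0 tip in box mm [ -0.2  61.8 108.5] yaw tool y rel box x deg 0.95 xaxis [-0.011 -0.003 -1.   ] F box [0.34 0.26 0.69] w 0.00010649767241437939
```

View pics/w3.png

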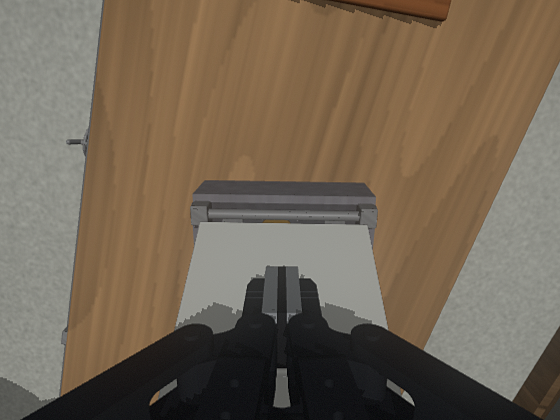

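```bash
python3 -m pendant '[{"jaw":1,"linear":[0,0,0.006],"roll":0},{"jaw":1,"linear":[0,0,0.006],"roll":0},{"jaw":1,"linear":[0.003,0,0.006],"roll":0},{"jaw":1,"linear":[0.004,0,0.006],"roll":0}]'
python3 -c "
from h import *;st()"
```

```text
time: 3.45
ee_pos: [0.5701, 0.1632, 0.3271]
orientation: [0.567, 0.419, 0.571, -0.422]
force: [-0.5, 0.1, 0.5]
gripper_width: 0.0001
t 3.45 tip in box mm [  1.4  38.9 104.1] yaw tool y rel box x deg 1.21 xaxis [-0.007 -0.    -1.   ] F box [-0.44  0.21  0.53] w 9.502094767850924e-05
```

```bash
python3 -m pendant '[{"jaw":1,"linear":[0.007,0,0.005],"roll":0},{"jaw":1,"linear":[0.007,0,0.005],"roll":0},{"jaw":1,"linear":[0,0,0],"roll":0}]'
python3 -c "
from h import *;st();snap('scene','s4.png');snap('wrist','w4.png')
a=cv2.imread('pics/s4.png')[50:175,250:400]; cv2.imwrite('pics/s4z.png',cv2.resize(a,None,fx=4.5,fy=4.5,interpolation=cv2.INTER_CUBIC))"
```

```text
time: 3.75
ee_pos: [0.5735, 0.1507, 0.3112]
orientation: [0.566, 0.419, 0.57, -0.423]
force: [0.5, -0.7, -0.1]
gripper_width: 0.0002
t 3.75 tip in box mm [ 1.2 25.9 88.2] yaw tool y rel box x deg 1.07 xaxis [-0.008 -0.001 -1.   ] F box [ 0.33 -0.81 -0.09] w 0.0002186906324179809
```

View pics/w4.png

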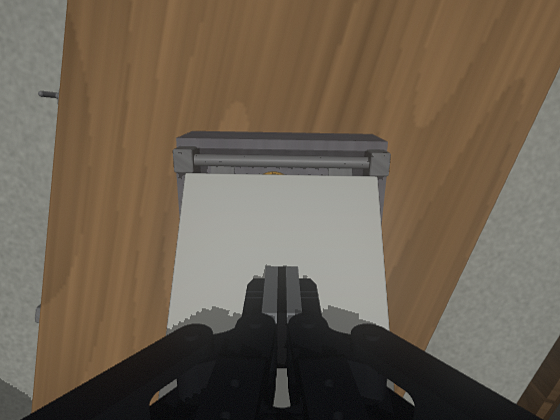

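View pics/s4z.png

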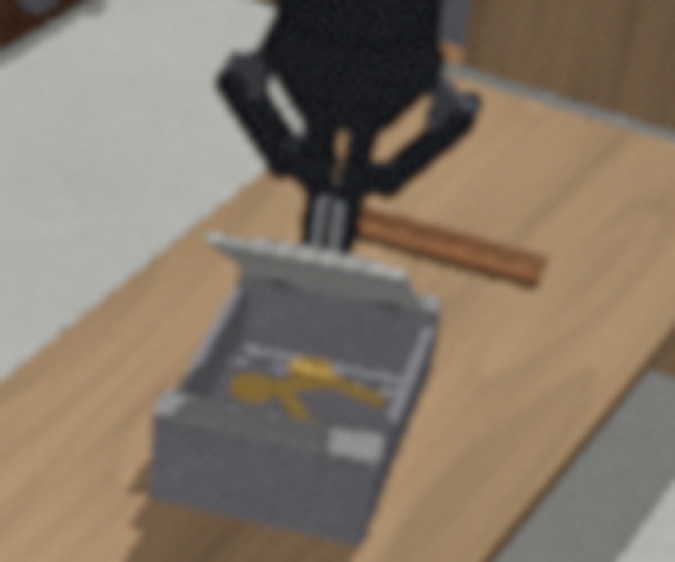

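The flap is folding over correctly, with its edge at (310,270) in the zoomed view and its angle near 0.7 rad. I'll carry on along the arc.

```bash
python3 -m pendant '[{"jaw":1,"linear":[0.008,0,0.004],"roll":0},{"jaw":1,"linear":[0.008,0,0.003],"roll":0},{"jaw":1,"linear":[0.008,0,0.002],"roll":0},{"jaw":1,"linear":[0.007,0,0.001],"roll":0},{"jaw":1,"linear":[0,0,0],"roll":0}]'
python3 -c "
from h import *;st();snap('scene','s5.png');snap('wrist','w5.png')
a=cv2.imread('pics/s5.png')[50:175,250:400]; cv2.imwrite('pics/s5z.png',cv2.resize(a,None,fx=4.5,fy=4.5,interpolation=cv2.INTER_CUBIC))"
```

```text
time: 4.35
ee_pos: [0.5765, 0.1421, 0.2785]
orientation: [0.567, 0.419, 0.57, -0.422]
force: [0.3, 0.5, -0.1]
gripper_width: -0.0002
t 4.35 tip in box mm [ 1.9 16.9 55.5] yaw tool y rel box x deg 1.2 xaxis [-0.006 -0.    -1.   ] F box [ 0.38  0.39 -0.06] w -0.00022014585412480256
```

View pics/s5z.png

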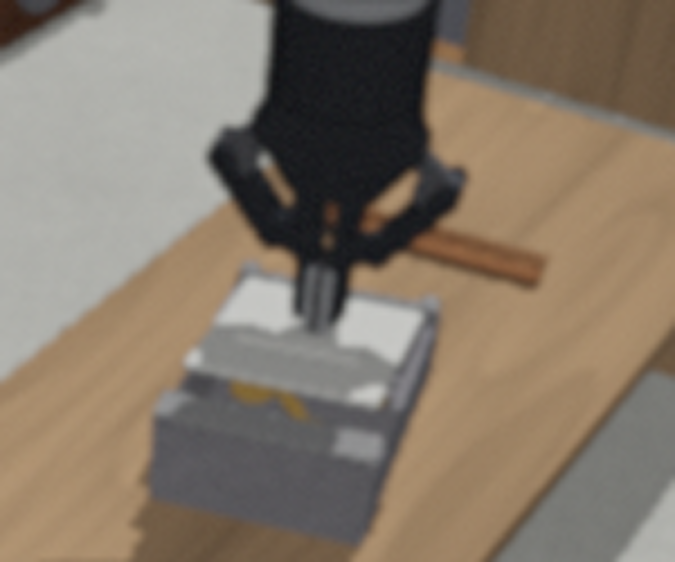

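The flap is nearly flat, at about 0.15 rad. I'll press down in small steps and watch the force.

```bash
python3 -m pendant '[{"jaw":1,"linear":[0.005,0,0],"roll":0},{"jaw":1,"linear":[0.003,0,0],"roll":0},{"jaw":1,"linear":[0.001,0,0],"roll":0}]'
python3 -c "
from h import *;st()"
python3 -m pendant '[{"jaw":1,"linear":[0.001,0,0],"roll":0},{"jaw":1,"linear":[0.001,0,0],"roll":0}]'
python3 -c "
from h import *;st()"
```

```text
time: 4.75
ee_pos: [0.5771, 0.1426, 0.2707]
orientation: [0.568, 0.419, 0.57, -0.421]
force: [-0.1, -0.8, 0.8]
gripper_width: -0.0
t 4.75 tip in box mm [ 2.7 17.2 47.7] yaw tool y rel box x deg 1.22 xaxis [-0.004  0.001 -1.   ] F box [-0.27 -0.75  0.79] w -4.061893328225741e-05
time: 4.95
ee_pos: [0.5771, 0.1425, 0.2687]
orientation: [0.568, 0.42, 0.57, -0.421]
force: [-0.1, -0.6, 1.2]
gripper_width: 0.0
t 4.95 tip in box mm [ 2.8 17.1 45.7] yaw tool y rel box x deg 1.22 xaxis [-0.003  0.    -1.   ] F box [-0.23 -0.55  1.2 ] w 2.4849359658857938e-05
```

```bash
for i in 1; do python3 -m pendant '[{"jaw":1,"linear":[0.001,0,0],"roll":0}]'; python3 -m pendant '[{"jaw":1,"linear":[0.001,0,0],"roll":0}]';  done
python3 -c "
from h import *;st();snap('scene','s6.png');snap('top','t6.png')
a=cv2.imread('pics/s6.png')[50:175,250:400]; cv2.imwrite('pics/s6z.png',cv2.resize(a,None,fx=4.5,fy=4.5,interpolation=cv2.INTER_CUBIC))"
```

```text
time: 5.05
ee_pos: [0.5771, 0.1424, 0.2677]
orientation: [0.568, 0.42, 0.57, -0.421]
force: [0.5, -0.6, 0.2]
gripper_width: -0.0002
time: 5.15
ee_pos: [0.5772, 0.1424, 0.267]
orientation: [0.568, 0.42, 0.57, -0.421]
force: [-1.1, -1.0, 6.5]
gripper_width: 0.0
t 5.15 tip in box mm [ 2.9 17.  44. ] yaw tool y rel box x deg 1.22 xaxis [-0.003  0.001 -1.   ] F box [-1.32 -0.69  6.45] w 3.9717133766644035e-05
```

View pics/s6z.png

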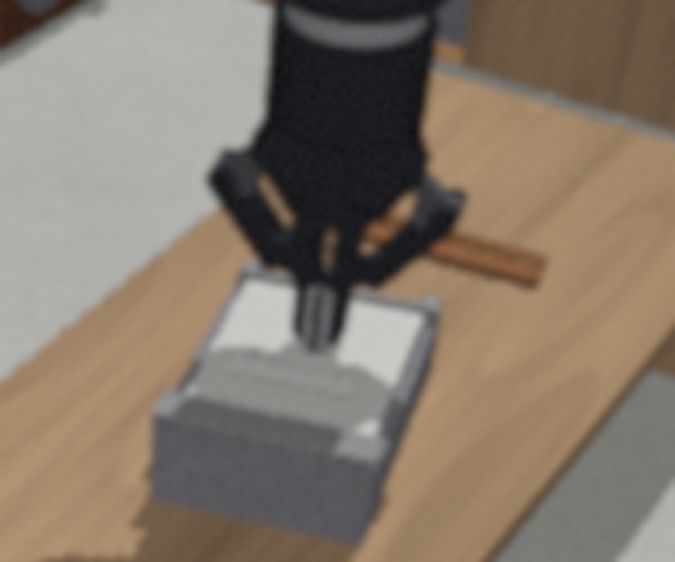

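The flap is flat: contact gives 6.5 N at z = 44 mm. Now I'll slide toward the lip with light pressure.

```bash
python3 -m pendant '[{"jaw":1,"linear":[0.0004,0,0.004],"roll":0},{"jaw":1,"linear":[0.0004,0,0.004],"roll":0}]';  python3 -c "
from h import *;st()"; python3 -m pendant '[{"jaw":1,"linear":[0.0004,0,0.004],"roll":0},{"jaw":1,"linear":[0.0004,0,0.004],"roll":0}]'
python3 -c "
from h import *;st();snap('scene','s7.png');snap('top','t7.png')
a=cv2.imread('pics/s7.png')[50:175,250:400]; cv2.imwrite('pics/s7z.png',cv2.resize(a,None,fx=4.5,fy=4.5,interpolation=cv2.INTER_CUBIC))"
```

```text
time: 5.45
ee_pos: [0.5792, 0.1357, 0.2671]
orientation: [0.568, 0.42, 0.57, -0.42]
force: [-2.3, -1.0, 5.2]
gripper_width: 0.0
t 5.45 tip in box mm [ 3.  10.1 44.1] yaw tool y rel box x deg 1.31 xaxis [-0.002  0.002 -1.   ] F box [-2.5  -0.37  5.25] w 4.0478619851753985e-05
time: 5.65
ee_pos: [0.5815, 0.1278, 0.2669]
orientation: [0.568, 0.42, 0.57, -0.419]
force: [-2.7, -0.1, 5.6]
gripper_width: 0.0002
t 5.65 tip in box mm [ 3.1  1.9 43.9] yaw tool y rel box x deg 1.32 xaxis [-0.002  0.003 -1.   ] F box [-2.62  0.65  5.63] w 0.00023635066807332295
```

View pics/s7z.png

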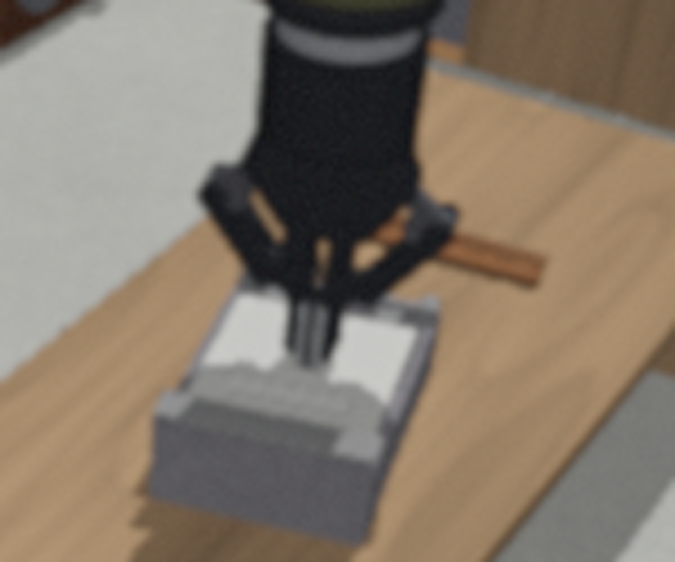

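The flap is sliding with the finger by friction. A gap has opened at the hinge end (400,315), and the edge is going under the lip. I'll continue until it reaches the ridge or the stop.

```bash
python3 -m pendant '[{"jaw":1,"linear":[0.0003,0,0.004],"roll":0},{"jaw":1,"linear":[0.0003,0,0.004],"roll":0}]';  python3 -c "
from h import *;st()"; python3 -m pendant '[{"jaw":1,"linear":[0.0003,0,0.004],"roll":0},{"jaw":1,"linear":[0.0003,0,0.003],"roll":0}]'
python3 -c "
from h import *;st();snap('scene','s8.png');snap('top','t8.png')
a=cv2.imread('pics/s8.png')[50:175,250:400]; cv2.imwrite('pics/s8z.png',cv2.resize(a,None,fx=4.5,fy=4.5,interpolation=cv2.INTER_CUBIC))
a=cv2.imread('pics/t8.png')[165:245,105:255]; cv2.imwrite('pics/t8z.png',cv2.resize(a,None,fx=5,fy=5,interpolation=cv2.INTER_CUBIC))"
```

```text
time: 5.95
ee_pos: [0.5843, 0.1209, 0.2669]
orientation: [0.568, 0.421, 0.571, -0.418]
force: [-1.8, 3.0, 3.7]
gripper_width: 0.0001
t 5.95 tip in box mm [ 4.  -5.3 43.9] yaw tool y rel box x deg 1.34 xaxis [-0.001  0.005 -1.   ] F box [-0.95  3.38  3.68] w 0.00010168019990374987
time: 6.15
ee_pos: [0.5868, 0.1149, 0.2666]
orientation: [0.568, 0.421, 0.571, -0.417]
force: [-1.1, 3.5, 6.0]
gripper_width: -0.0
t 6.15 tip in box mm [  4.9 -11.6  43.6] yaw tool y rel box x deg 1.39 xaxis [ 0.     0.007 -1.   ] F box [-0.15  3.64  5.96] w -1.683548191177825e-05
```

View pics/s8z.png

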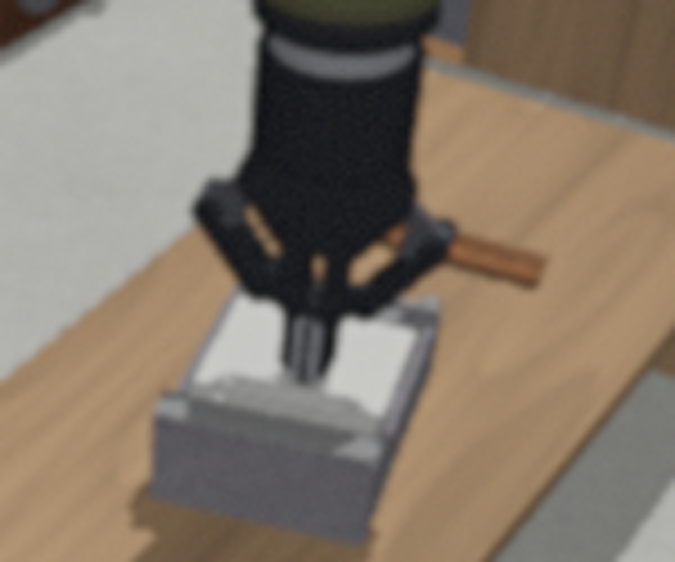

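View pics/t8z.png

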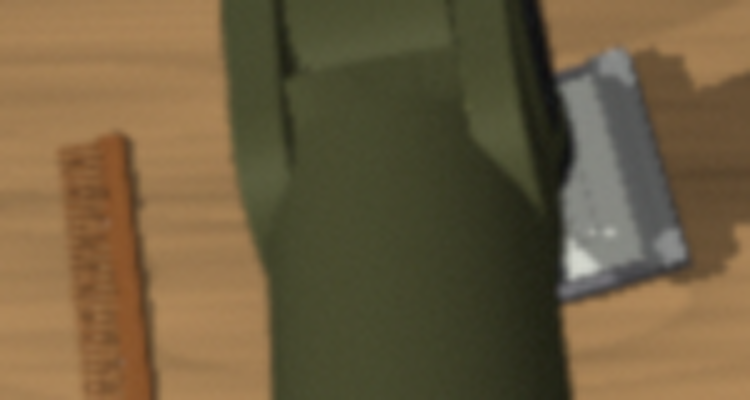

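The box hasn't moved (the lip corners are unchanged in the top view) and the edge is now under the lip. I'll push on to the stop.

```bash
python3 -m pendant '[{"jaw":1,"linear":[0.0003,0,0.003],"roll":0},{"jaw":1,"linear":[0.0003,0,0.003],"roll":0}]';  python3 -c "
from h import *;st()"; python3 -m pendant '[{"jaw":1,"linear":[0.0003,0,0.002],"roll":0},{"jaw":1,"linear":[0.0003,0,0.002],"roll":0}]'
python3 -c "
from h import *;st();snap('top','t9.png');snap('scene','s9.png')
a=cv2.imread('pics/t9.png')[165:245,105:255]; cv2.imwrite('pics/t9z.png',cv2.resize(a,None,fx=5,fy=5,interpolation=cv2.INTER_CUBIC))
a=cv2.imread('pics/s9.png')[50:175,250:400]; cv2.imwrite('pics/s9z.png',cv2.resize(a,None,fx=4.5,fy=4.5,interpolation=cv2.INTER_CUBIC))"
```

```text
time: 6.45
ee_pos: [0.5889, 0.1097, 0.2663]
orientation: [0.568, 0.422, 0.571, -0.416]
force: [-1.6, 3.6, 5.8]
gripper_width: 0.0001
t 6.45 tip in box mm [  5.6 -17.2  43.3] yaw tool y rel box x deg 1.43 xaxis [ 0.001  0.009 -1.   ] F box [-0.54  3.89  5.84] w 6.452820950598041e-05
time: 6.65
ee_pos: [0.5898, 0.108, 0.266]
orientation: [0.567, 0.422, 0.572, -0.415]
force: [-3.2, 6.8, 6.7]
gripper_width: -0.0002
t 6.65 tip in box mm [  6.  -18.7  43. ] yaw tool y rel box x deg 1.51 xaxis [ 0.     0.013 -1.   ] F box [-1.19  7.37  6.67] w -0.0002379694174003367
```

View pics/t9z.png

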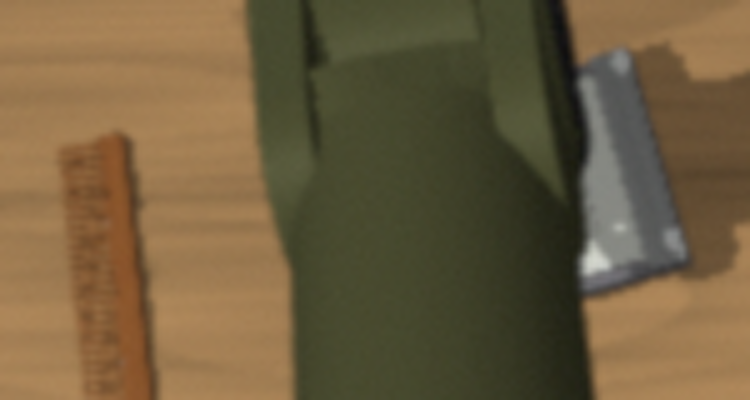

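View pics/s9z.png

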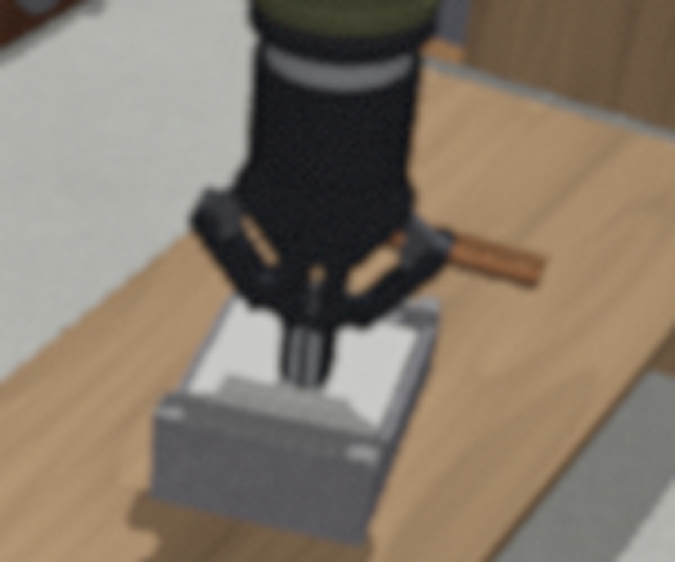

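```bash
python3 -m pendant '[{"jaw":1,"linear":[0,0,0.002],"roll":0},{"jaw":1,"linear":[0,0,0.002],"roll":0}]';  python3 -c "
from h import *;st()"
```

```text
time: 6.95
ee_pos: [0.59, 0.1075, 0.266]
orientation: [0.566, 0.422, 0.575, -0.413]
force: [-3.2, 6.2, 5.6]
gripper_width: 0.0
t 6.95 tip in box mm [  6.1 -18.9  43.1] yaw tool y rel box x deg 1.7 xaxis [-0.001  0.017 -1.   ] F box [-1.37  6.85  5.56] w 8.854552803910732e-06
```

The tip has stopped: it moved only 0.2 mm against about 7 N, so this is the tuck stop. I'll lift straight off and back away.

```bash
python3 -m pendant '[{"jaw":1,"linear":[-0.002,0,0],"roll":0},{"jaw":1,"linear":[-0.004,0,-0.001],"roll":0},{"jaw":1,"linear":[-0.02,0,-0.003],"roll":0},{"jaw":1,"linear":[-0.03,0,0],"roll":0},{"jaw":1,"linear":[-0.03,0,-0.03],"roll":0},{"jaw":1,"linear":[0,0,-0.04],"roll":0},{"jaw":1,"linear":[0,0,-0.04],"roll":0},{"jaw":1,"linear":[0,0,-0.04],"roll":0},{"jaw":1,"linear":[0,0,-0.04],"roll":0},{"jaw":1,"linear":[0,0,-0.04],"roll":0},{"jaw":1,"linear":[0,0,-0.04],"roll":0},{"jaw":1,"linear":[0,0,0],"roll":0}]'
python3 -c "
from h import *;st();snap('top','t10.png');snap('scene','s10.png')
a=cv2.imread('pics/t10.png')[165:245,105:255]; cv2.imwrite('pics/t10z.png',cv2.resize(a,None,fx=5,fy=5,interpolation=cv2.INTER_CUBIC))
a=cv2.imread('pics/s10.png')[70:175,270:390]; cv2.imwrite('pics/s10z.png',cv2.resize(a,None,fx=5.5,fy=5.5,interpolation=cv2.INTER_CUBIC))"
```

```text
time: 8.15
ee_pos: [0.5117, 0.364, 0.3537]
orientation: [0.566, 0.423, 0.567, -0.423]
force: [-0.5, -0.2, 0.8]
gripper_width: -0.0003
t 8.15 tip in box mm [  0.6 248.1 130.7] yaw tool y rel box x deg 0.59 xaxis [-0.002  0.001 -1.   ] F box [-0.49 -0.05  0.82] w -0.00034756774683846777
```

View pics/t10z.png

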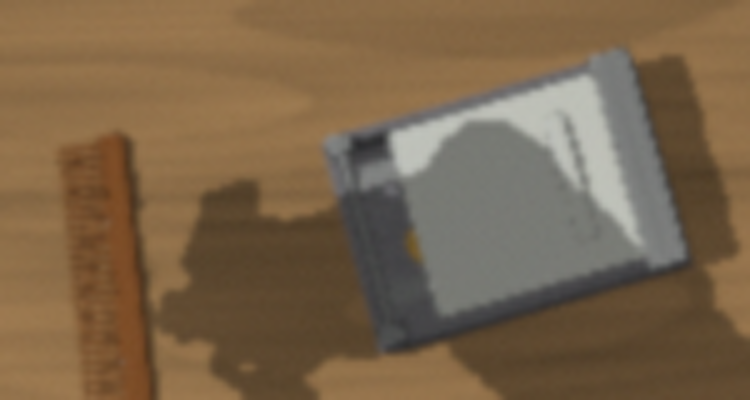

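View pics/s10z.png

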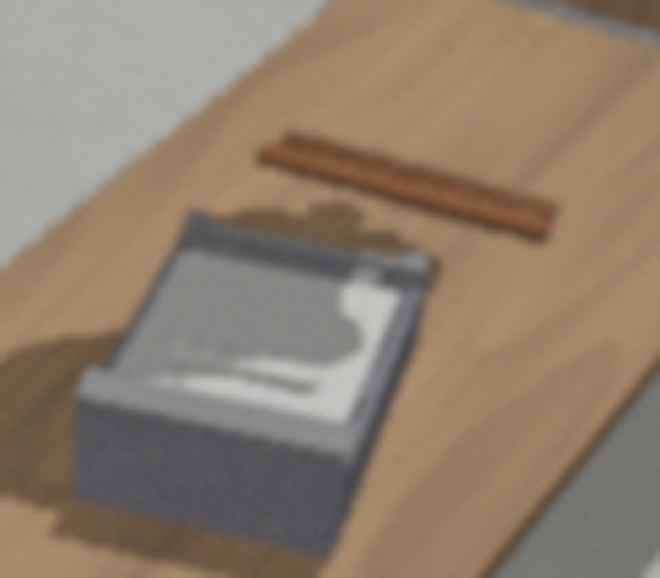

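View pics/t10.png

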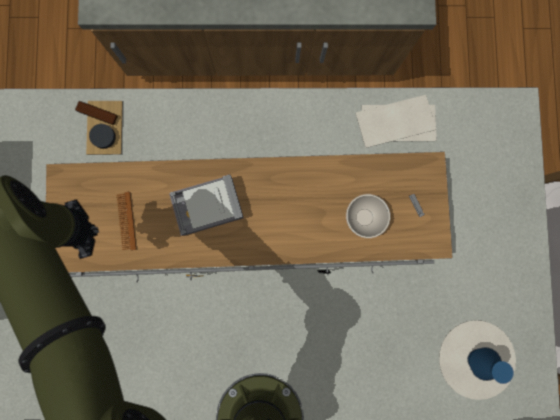

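The flap stays shut under the lip: its edge meets the lip's inner edge in both views, and the comb, bowl and clipper haven't moved. I'll measure the tuck from the ridge position.

```bash
python3 - <<'E'
from h import *
s=load('top10.png') if 0 else load('t10.png'); p=np.load('pose.npy'); Rz=Ro.from_rotvec([0,0,p[3]]).as_matrix()
for X,Y in [(566,112),(594,240),(556,112),(586,240)]:
    q=ray(s,105+(X+.5)/5-.5,165+(Y+.5)/5-.5,.201); print((Rz.T@(q-p[:3])*1e3).round(1))
for t in (8,12,16): 
  for dx in(-32,32):
   for e in(-5,5):
    u=proj(s,p[:3]+Rz@np.array([dx,70-90-t+e,51])/1e3); print(t,dx,e,(u-[105,165])*5)
a=cv2.absdiff(load('t10.png')['frame'],load('top0.png')['frame']).max(2)
for n,(x0,x1,y0,y1) in dict(comb=(117,137,190,251),bowl=(345,392,193,239),clip=(408,426,192,218)).items(): print(n,(a[y0:y1,x0:x1]>30).mean())
E
```

```text
[ 33.9 -40.6  51. ]
[-31.1 -36.5  51. ]
[ 35.3 -35.9  51. ]
[-30.  -32.7  51. ]
8 -32 -5 [585.616672   241.68212113]
8 -32 5 [566.00523975 247.39984197]
8 32 -5 [550.24570402 117.99198594]
8 32 5 [530.7162954  123.62895489]
12 -32 -5 [593.45656628 239.39639685]
12 -32 5 [573.85181862 245.11216879]
12 32 -5 [558.05283146 115.73853649]
12 32 5 [538.53004655 121.37359358]
16 -32 -5 [601.29378913 237.11145142]
16 -32 5 [581.69572263 242.82527547]
16 32 -5 [565.85731177 113.48585112]
16 32 5 [546.3411472  119.11899731]
comb 0.002459016393442623
bowl 0.0
clip 0.0
```

The ridge centre is at y ≈ -36 mm, which means a tuck of about 16 mm. I'm handing in.

```bash
python3 -c "
from h import *;print(env.hand_in());st()"
```

```text
the job is handed in; nothing more can be done
None
the job is handed in; nothing more can be done
```

The box is shut, and I handed the job in at about 8.2 s of robot time. With the fingers closed, I pushed the flap over along an arc about its hinge and pressed it flat. I then slid it under the lip until it stopped against about 7 N; the highest force I read on the box was about 10 N.

Last checks, after moving the arm clear:
- **Flap:** it stays flat by itself with its edge under the lip in both the top and scene views. The ridge measured at about y = -36 mm in the box frame, so the flap has slid out about 16 mm, accurate to about 2 mm.
- **Box:** its corners and lip look unchanged in the pictures.
- **Bowl, comb and clipper:** the picture areas around them match the first image.
- **Arm:** the force reading was about 1 N or less, so it is touching nothing.

No check failed or disagreed. The hand-in reports no verdict, and I couldn't read the state afterwards.

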